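# Set the switch cam and prove the pedal stroke

## Task

Bench-check the brake pedal unit on the grey test stand: turn the red bar grip of the brass cam until its high point squarely faces the sprung switch plunger (the white stripe on the bar in line with the yellow line) and leave it set there. Then press the pedal fully down onto its stop, hold it down for at least a second and let it spring back up. Leave the other things on the bench where they are.

Things in the scene. Friction and masses are not known exactly. Their poses are not given: they have to be found in the camera images.
- stand: pedal test stand, fixed to the bench: grey base plate 300 (x) x 280 (y) x 12 mm high carrying a pedal unit and, beside it, a switch adjuster. Origin at the centre of its underside, on the bench. Its x points along the pedal from the pad to the hinge and, equally, from the cam to the plunger; z up. The pedal is on its -y side, the cam on its +y side. The stand's place and yaw on the bench vary. A small orange lamp (to 48 mm high) stands on the plate at (120, 0) mm
- pedal (a joint): angle of the sprung pedal in rad: 0 = up at rest, 0.36 = fully down on its stop; it grows as the pad goes down. It springs back by itself when let go. Some 5 N straight down on the middle of the pad starts it, some 13 N holds it on the stop
- pad_top (a point): the middle of the upper face of the black ribbed rubber pedal pad (84 mm along the pedal, 68 mm wide, fully supported); moves with the pedal. At rest it is at (-44, -70, 128) mm in the stand's frame, with the pad's free end up (sloping 0.42 rad down towards the hinge); on the stop it is at (-64, -70, 72) mm, sloping 0.06 rad
- pedal_pivot (a point): the pedal's hinge axis, at (100, -70, 45) mm in the stand's frame; the axis runs along the stand's y. Two steel cheeks beside it reach 62 mm high
- cam (a joint): angle of the eccentric brass cam in rad about its upright pivot, positive anticlockwise from above, travel -1.6 to 1.6: 0 = its high point faces the plunger squarely and pushes it fully in. It starts between -1.5 and -0.8, so it must be turned anticlockwise. Friction (about 0.1 N m) holds it wherever it is left
- cam_grip (a point): on the cam's pivot axis at grip height, 80 mm above the bench, at (-45, 75) mm in the stand's frame; turns with the cam, its x pointing towards the cam's high point. Here stands the red bar grip: 50 mm long along this x, 14 mm thick, from 48 to 92 mm above the bench; a white stripe on its top marks the end on the high point's side. The cam disc below it, 44 mm across and 12 mm off-centre towards the high point, has its top at 48 mm above the bench
- plunger (a joint): how far the sprung switch plunger is pushed in, in m: 0 at the start, where the cam stands clear of it; the cam meets it from about -0.7 rad on, and it is about 0.0028 when the cam's high point bears squarely on it. Its spring takes 3 to 5 N
- plunger_face (a point): the centre of the plunger's flat steel face that the cam bears on, 20 mm wide, 41 mm above the bench, on the cam's +x side (stand's frame). Behind it, from 52 mm from the cam's axis, is the black switch body, 42 mm wide, its top 54 mm above the bench with a yellow line pointing at the cam's pivot
- relay: small black cube relay, 28 x 28 x 30 mm, standing loose on the base plate between the pedal and the cam; origin at the centre of its underside. Leave it alone
- screwdriver: green-handled screwdriver, 200 mm long, lying beside the base plate on the cam's side; origin at the underside, x along it towards the tip. Leave it alone
- tape: black roll of tape lying flat, 90 mm across, 19 mm high, beside the base plate on the pedal's side; origin at the centre of its underside. Leave it alone
- tester: black hand-held tester lying flat, 150 x 80 x 35 mm, left side of the bench; origin at the centre of its underside. Leave it alone
- mug: white mug, 80 mm across, 90 mm high, left side of the bench; origin at the centre of its underside. Leave it alone
- spray_can: bright metal spray can with red cap, 60 mm across, 170 mm high, right side of the bench; origin at the centre of its underside. Leave it alone
- wrench: steel wrench, 180 mm long, lying flat on the right side of the bench; origin at the underside, x along it. Leave it alone

How it is judged:
On the way, in this order (a step that is already met when the one before it is completed fails the run):
1. the cam's high point faces the plunger to within 0.2 rad and pushes it in by 1.5 mm or more, with the pedal not pressed down (value of joint cam between -0.2 and 0.2 rad and value of joint plunger above 0.0015 m and value of joint pedal below 0.1 rad), for 0.2 s.
2. the pedal is down on its stop (0.33 rad or more) for 0.8 s with the cam still set (value of joint cam between -0.2 and 0.2 rad and value of joint plunger above 0.0015 m and value of joint pedal above 0.33 rad), for 0.8 s.
At the end, for the whole second after the job is handed in: The cam's high point faces the plunger to within 0.2 rad and holds it in by 1.5 mm or more, and the pedal is back up (under 0.04 rad) and at rest (value of joint cam between -0.2 and 0.2 rad and value of joint plunger above 0.0015 m and value of joint pedal below 0.04 rad and velocity of joint pedal between -0.05 and 0.05 rad/s); the robot touches nothing.
It fails at once if one of the other loose things (relay, screwdriver, tape, tester, mug, spray can, wrench) is shifted by more than 30 mm (distance of any of relay, screwdriver, tape, tester, mug, spray_can, wrench from where it was at the start of the episode above 0.03 m).
It also fails if it takes over 48 s, if anything falls off the work surface, if the arm or the gripper's body presses on something with over 40 N, if the wrist force passes 120 N, or if a joint passes its speed limit or range.

## Robot

A 6-joint arm with a two-finger parallel gripper is mounted at the origin on the work surface. World frame = base frame: x ahead of the robot, y to its left, z up, the work surface at z = 0. Lengths are in m, angles in rad, forces in N, time in s.
With the tool pointing down it reaches from about 0.3 to 0.85 m from the base axis. Payload 4.2 kg.
Tool frame: the origin (TCP) lies between the finger pads; the fingertips stand 17 mm ahead of it and the grasp point (between the pads) lies 2 mm behind it; z points along the fingers, y is the direction in which the jaws open and shut (so a half turn about z gives the same grasp; the last joint's range is limited). The gripper opens to 91 mm and grips with 3 to 60 N. Pads are 32 mm wide; open, the fingers measure 118 mm over their backs; the gripper's body (76 mm by 178 mm) begins 60 mm behind the grasp point.
Start: joints at [1.271, 0.32, 1.565, -0, 1.257, -0.02], TCP at [0.159, 0.553, 0.231] pointing down, gripper open.
Joint ranges: [-3.11, 3.11], [-0.84, 2.01], [0.21, 2.61], [-1.34, 4.49], [0.05, 2.63], [-2.56, 2.56]. Speed limits (rad/s): [2.57, 2.57, 3.14, 3.14, 3.14, 3.14].

## Interface

Orientations are given as a 3x3 rotation matrix whose columns are the frame's x, y, z axes.
In Python, from cell import get_state, get_image, camera_params, hand_in gives the robot as it stands.
- The arm moves only by the tool arm_command, never from a script. Its arguments are lists of equal length, an entry for each row: "slide": the shift along the tool's x, y, z as a fraction of full scale, a list of three; "rotation": the turn, a rotation vector about the tool's x, y, z as a fraction of full scale, a list of three. In form: {"slide": [[tx, ty, tz], ...], "rotation": [[rx, ry, rz], ...]}. A call has 1 to 5 rows; each row shifts and turns the pose as measured when the row begins, along the tool's axes as they then stand; what a row does not reach is not made up. Full scale, the value 1, is 3 cm for a shift and 6 degrees for a turn. A row lasts 1/10 s, in which the tool goes at most 50 mm and 8.59 degrees, less where a joint would pass 70% of its speed; a pose out of reach is approached as far as the arm can. A call with a number of a shift or a turn outside -1 to 1 is refused whole. A call with a gripper value outside its range is refused whole. "fingers" is the closure, from 0 (fully open) to 1 (shut), set as the call begins (left out, the last holds). The fingers move at their own pace and stop on an object; "squeeze" is the grip in N (left out, the last holds). Time passes only in rows, so rows that do not move let the fingers close. It gives the time, the measured TCP pose, the force and the opening at its end, in the units of the state.
- get_state(): the state, without advancing time (a new reading comes with each control period).
- get_image(name): name is "scene" or "top"; returns (picture, depth): 384x512x3 uint8, red, green, blue; 384x512 float32, m along the optical axis (not along the pixel's ray), 0 where there is no reading.
- camera_params(name): a dict with "fx", "fy", "cx", "cy" (pixels), "k1" (the pictures are not rectified: a ray, as slopes to the right and down, at radius r is drawn at 1 + k1 r^2 times it, then the intrinsics apply), "R" (3x3) and "t" (3): a world point X has camera coordinates R X + t. Camera axes: x right, y down, z forward; pixel columns grow to the right and rows downward; lengths in m; the calibration is good to about 2 mm. A picture is of the moment at which its call begins. camera_params takes no time and is no camera call.
- hand_in(): hands the job in, once; it reports no verdict.
The state is a dict: "clock": time; "joint_pos": joint angles; "qvel": joint speeds; "joint_efforts": joint torques, N m; "ee_pos": TCP position; "ee_rot": TCP orientation; "wrist_force": force on the tool from outside, world axes, zero at the start; "ft_torque": the same for the moment, N m; "grip_width": finger opening in m.
Only numpy, scipy, OpenCV 4.12 (cv2) and the standard library are available. Lean on these libraries where they do the work, as an engineer would, in place of code of your own. Each camera call takes 0.05 s, during which the arm holds its last target.

## Working session

There is one attempt and no reset: what is moved stays moved. The work goes in short steps, Python scripts to look and compute and a tool call to move; the robot and the scene stay as the last step left them, time stands still between calls to the robot, and variables do not carry over. Pictures are saved under pics/ and viewed, and the job is handed in when it is done.

Besides the shell and the picture viewer there is one more tool, called by a JSON object that holds its "op" and its "data", one argument or row to a line. arm_command: Moves the arm, as the interface text tells. Shift numbers are shares of 3 cm and turn numbers shares of 6 degrees, none past 1 either way. Its arguments: {"type":"object","properties":{"slide":{"type":"array"},"rotation":{"type":"array"},"fingers":{"type":"number"},"squeeze":{"type":"number"}},"required":["slide","rotation"]}

```bash
mkdir -p pics; cat > h.py <<'E'
from cell import *
import numpy as np, cv2
def snap(n,f):
    im,d=get_image(n); cv2.imwrite('pics/'+f+'.png',im[:,:,::-1]); np.save(f+'_d.npy',d); return im,d
def world(n,u,v,z):
    c=camera_params(n);K=np.array([[c['fx'],0,c['cx']],[0,c['fy'],c['cy']],[0,0,1.]])
    p=cv2.undistortPoints(np.array([[[u,v]]],float),K,np.array([c['k1'],0,0,0,0.]))[0,0]
    R=np.array(c['R']);t=np.array(c['t']);o=-R.T@t;r=R.T@np.array([p[0],p[1],1])
    if isinstance(z,np.ndarray):return o+r*z[int(v),int(u)]
    return o+r*(z-o[2])/r[2]
def st():
    s=get_state();print(s['clock'],np.round(s['joint_pos'],3),np.round(s['ee_pos'],4),np.round(s['ee_rot'],3).tolist(),np.round(s['wrist_force'],1),s['grip_width'])
E
python3 - <<'E'
from h import *
for n in('top','scene'):
    snap(n,n+'0');c=camera_params(n);print(c)
st()
E
```

```text
{'fx': 460.00220975859884, 'fy': 460.00220975859884, 'cx': 259.4049666031206, 'cy': 195.65315939100392, 'k1': -0.08843301644446953, 'R': array([[ 0.0192357 , -0.99981439,  0.00108032],
       [-0.9893965 , -0.01919082, -0.14396622],
       [ 0.14396023,  0.00170043, -0.98958201]]), 't': array([-0.02459256,  0.58387505,  1.7857842 ])}
{'fx': 417.1294976510157, 'fy': 417.1294976510157, 'cx': 262.0659755148822, 'cy': 193.4646410768614, 'k1': -0.022881547446829464, 'R': array([[ 0.52296213,  0.85224793, -0.01356775],
       [ 0.60071977, -0.37981699, -0.70347339],
       [-0.604687  ,  0.35973953, -0.71059208]]), 't': array([-0.31262266, -0.28844127,  1.68245372])}
0.1 [ 1.271  0.32   1.566  0.     1.257 -0.02 ] [0.1587 0.5522 0.2302] [[-0.961, 0.276, -0.0], [0.276, 0.961, -0.001], [0.0, -0.002, -1.0]] [-0.   0.1 -0.7] 0.09129175648772542
```

View pics/top0.png

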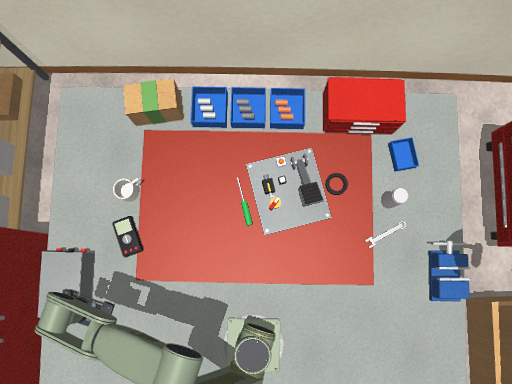

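View pics/scene0.png

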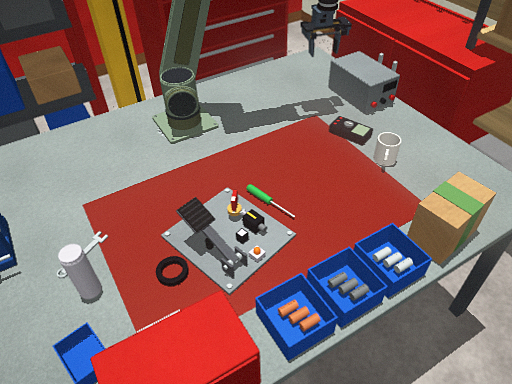

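```bash
python3 - <<'E'
import cv2
a=cv2.imread('pics/top0.png')[140:245,230:350]
cv2.imwrite('pics/top0c.png',cv2.resize(a,None,fx=5.5,fy=5.5,interpolation=cv2.INTER_CUBIC))
a=cv2.imread('pics/scene0.png')[180:295,155:305]
cv2.imwrite('pics/scene0c.png',cv2.resize(a,None,fx=5,fy=5,interpolation=cv2.INTER_CUBIC))
E
```

```text
(no output)
```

View pics/top0c.png

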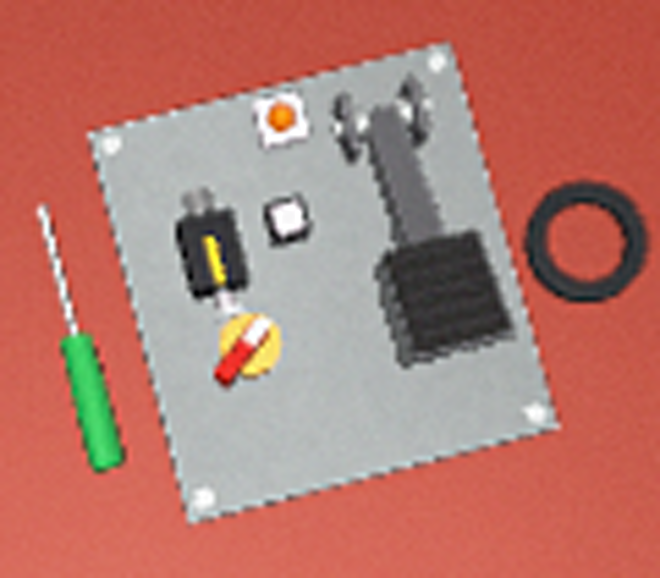

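View pics/scene0c.png

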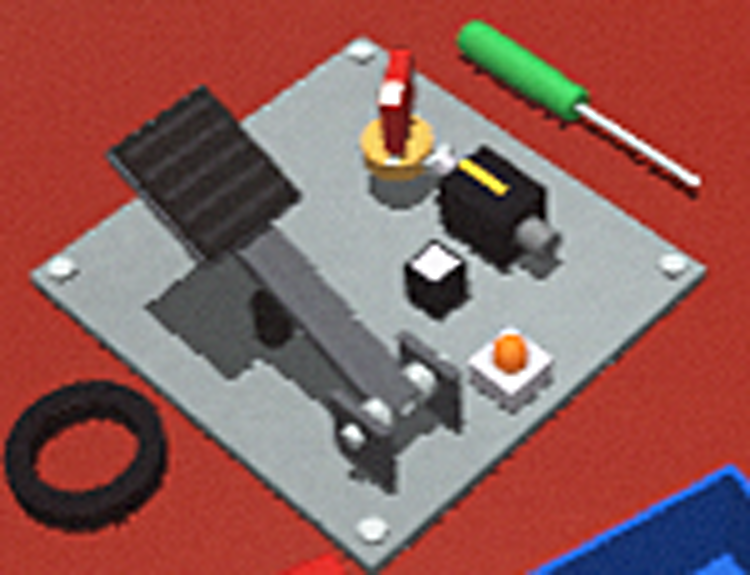

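The top crop shows the plate corners at about (90,132), (450,42), (558,428) and (190,522). The bar runs from its red end at (225,375) to its white end at (260,328), and the pad is near (450,295). The relay at (288,218) and the screwdriver are clear of the cam.

```bash
cat >> h.py <<'E'
def fitstand(C,n,f,ox,oy,z=.012):
    S=np.array([[150,140],[150,-140],[-150,-140],[-150,140]])/1000
    W=np.array([world(n,(x+.5)/f-.5+ox,(y+.5)/f-.5+oy,z)[:2] for x,y in C])
    a=S;b=W-W.mean(0);th=np.arctan2((a[:,0]*b[:,1]-a[:,1]*b[:,0]).sum(),(a*b).sum())
    c,s=np.cos(th),np.sin(th);R=np.array([[c,-s],[s,c]])
    return W.mean(0),th,np.linalg.norm(b-a@R.T,axis=1)
E
python3 - <<'E'
from h import *
print(fitstand([(90,132),(450,42),(558,428),(190,522)],'top',5.5,230,140))
# scene: right corner?(+x,+y)=(706,270); bottom (+x,-y); left (-x,-y); top (-x,+y)
print(fitstand([(706,270),(375,572),(32,275),(365,38)],'scene',5,155,180))
o,th,_=fitstand([(90,132),(450,42),(558,428),(190,522)],'top',5.5,230,140)
o2,th2,_=fitstand([(706,270),(375,572),(32,275),(365,38)],'scene',5,155,180)
o=(o+o2)/2;th=(th+th2)/2
R=np.array([[np.cos(th),-np.sin(th)],[np.sin(th),np.cos(th)]])
print(o,th,'cam',o+R@[-.045,.075],'pad',o+R@[-.044,-.07],'padstop',o+R@[-.064,-.07])
w=world('top',(262+.5)/5.5-.5+230,(326+.5)/5.5-.5+140,.092);r=world('top',(225+.5)/5.5-.5+230,(375+.5)/5.5-.5+140,.092)
print(w,r,(w+r)/2,np.linalg.norm(w-r),np.arctan2(*(w-r)[1::-1])-th)
w=world('scene',(392+.5)/5-.5+155,(92+.5)/5-.5+180,.092);r=world('scene',(400+.5)/5-.5+155,(55+.5)/5-.5+180,.092)
print(w,r)
E
```

```text
(array([ 0.61298391, -0.12932513]), np.float64(0.2695304652304297), array([0.00142089, 0.00138529, 0.00110725, 0.00141279]))
(array([ 0.61649044, -0.13028543]), np.float64(0.2699321523325906), array([0.00244926, 0.00073561, 0.00191854, 0.00198751]))
[ 0.61473718 -0.12980528] 0.2697313087815102 cam [ 0.55137883 -0.06950835] pad [ 0.59098118 -0.20899905] padstop [ 0.57170433 -0.2143285 ]
[ 0.5658147  -0.08244555  0.092     ] [ 0.53068496 -0.05701719  0.092     ] [ 0.54824983 -0.06973137  0.092     ] 0.04336703501379929 -0.8962797263045134
[ 0.56107805 -0.07819323  0.092     ] [ 0.53609197 -0.05893738  0.092     ]
```

{"op": "arm_command", "data": {
  "slide": [
    [-1,-0.9,0],
    [-1,-0.9,0],
    [-1,-0.9,0],
    [-1,-0.9,0],
    [-1,-0.9,0]
  ],
  "rotation": [
    [0,0,0],
    [0,0,0],
    [0,0,0],
    [0,0,0],
    [0,0,0]
  ],
  "fingers": 0,
  "squeeze": 40
}}

```text
clock: 0.6
ee_pos: [0.2663, 0.3789, 0.2271]
ee_rot: [[-0.963, 0.268, -0.003], [0.268, 0.963, -0.004], [0.001, -0.004, -1.0]]
wrist_force: [0.7, -0.1, -0.2]
grip_width: 0.0914
```

{"op": "arm_command", "data": {
  "slide": [
    [-1,-0.9,0],
    [-1,-0.9,0],
    [-1,-0.9,0],
    [-1,-0.9,0],
    [-1,-0.9,0]
  ],
  "rotation": [
    [0,0,0],
    [0,0,0],
    [0,0,0],
    [0,0,0],
    [0,0,0]
  ]
}}

```text
clock: 1.1
ee_pos: [0.3767, 0.2005, 0.2264]
ee_rot: [[-0.964, 0.266, -0.004], [0.266, 0.964, -0.005], [0.002, -0.006, -1.0]]
wrist_force: [-0.1, 0.7, -0.6]
grip_width: 0.0912
```

{"op": "arm_command", "data": {
  "slide": [
    [-1,-0.9,0],
    [-1,-0.9,0],
    [-1,-0.9,0],
    [-1,-0.9,0],
    [-1,-0.9,0]
  ],
  "rotation": [
    [0,0,0],
    [0,0,0],
    [0,0,0],
    [0,0,0],
    [0,0,0]
  ]
}}

```text
clock: 1.6
ee_pos: [0.4874, 0.0221, 0.2259]
ee_rot: [[-0.964, 0.267, -0.005], [0.267, 0.964, -0.005], [0.004, -0.006, -1.0]]
wrist_force: [1.1, 1.2, 0.5]
grip_width: 0.0909
```

{"op": "arm_command", "data": {
  "slide": [
    [-0.8,-0.8,0],
    [-0.8,-0.7,0],
    [0,0,0],
    [0,0,0],
    [0,0,0]
  ],
  "rotation": [
    [0,0,0],
    [0,0,0],
    [0,0,1],
    [0,0,1],
    [0,0,1]
  ]
}}

```text
clock: 2.1
ee_pos: [0.5244, -0.0426, 0.2232]
ee_rot: [[-0.823, 0.568, -0.009], [0.568, 0.823, -0.006], [0.004, -0.01, -1.0]]
wrist_force: [-0.4, -0.1, 0.3]
grip_width: 0.0908
```

```bash
cat > go.py <<'E'
from h import *
import sys
from scipy.spatial.transform import Rotation as Q
# usage: x y z xheading
def go(x,y,z,h):
    s=get_state();st();R=np.array(s['ee_rot']);d=R.T@(np.array([x,y,z])-s['ee_pos'])
    c,n=np.cos(h),np.sin(h);T=np.array([[c,n,0],[n,-c,0],[0,0,-1]])
    print('slide',np.round(d/.03,2),'rot',np.round(np.degrees(Q.from_matrix(R.T@T).as_rotvec())/6,2))
go(*map(float,sys.argv[1:5]))
E
python3 go.py .550 -.0695 .078 2.51; python3 -c "
from h import *
snap('top','top1');snap('scene','scene1')
a=cv2.imread('pics/top1.png')[140:245,230:350]
cv2.imwrite('pics/top1c.png',cv2.resize(a,None,fx=5.5,fy=5.5,interpolation=cv2.INTER_CUBIC))
a=cv2.imread('pics/scene1.png')[150:270,155:305]
cv2.imwrite('pics/scene1c.png',cv2.resize(a,None,fx=5,fy=5,interpolation=cv2.INTER_CUBIC))
"
```

```text
2.1 [-0.099  0.252  1.681 -0.007  1.216 -1.063] [ 0.5244 -0.0426  0.2232] [[-0.823, 0.568, -0.009], [0.568, 0.823, -0.006], [0.004, -0.01, -1.0]] [-0.4 -0.1  0.3] 0.09077019885028434
slide [-1.23 -0.21  4.84] rot [-0.09 -0.04  0.26]
```

{"op": "arm_command", "data": {
  "slide": [
    [-0.7,-0.1,0.5],
    [-0.6,-0.1,0.5],
    [0,0,0.6],
    [0,0,0.4],
    [0,0,0]
  ],
  "rotation": [
    [-0.1,0,0.3],
    [0,0,0],
    [0,0,0],
    [0,0,0],
    [0,0,0]
  ]
}}

```text
clock: 2.7
ee_pos: [0.5531, -0.0696, 0.1611]
ee_rot: [[-0.815, 0.58, -0.002], [0.58, 0.815, 0.003], [0.004, 0.002, -1.0]]
wrist_force: [0.0, 1.0, -0.2]
grip_width: 0.0911
```

```bash
python3 go.py .550 -.0695 .078 2.51; python3 -c "
from h import *
snap('scene','scene2')
a=cv2.imread('pics/scene2.png')[130:250,155:305]
cv2.imwrite('pics/scene2c.png',cv2.resize(a,None,fx=5,fy=5,interpolation=cv2.INTER_CUBIC))
"
```

```text
2.7 [-0.148  0.347  1.71   0.004  1.088 -1.102] [ 0.5531 -0.0696  0.1611] [[-0.815, 0.58, -0.002], [0.58, 0.815, 0.003], [0.004, 0.002, -1.0]] [ 0.   1.  -0.2] 0.09108289959858258
slide [ 0.08 -0.06  2.77] rot [ 0.01 -0.04  0.13]
```

View pics/scene2c.png

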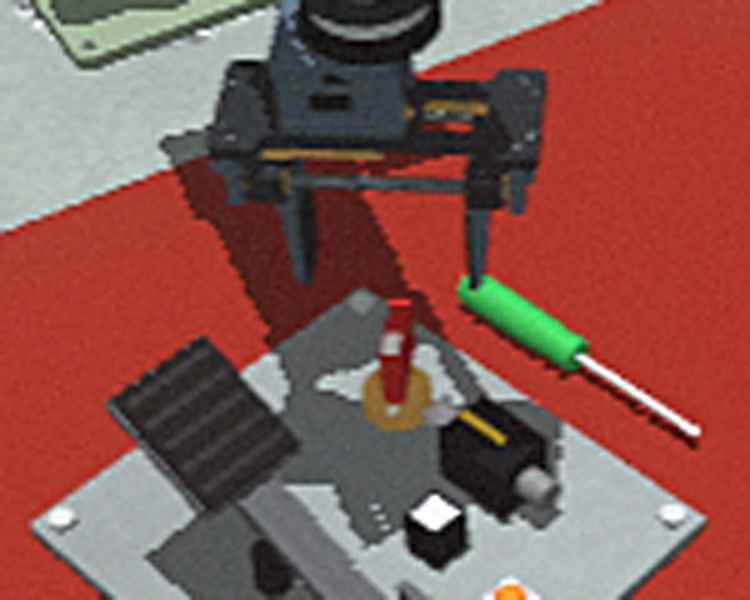

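The fingers, at (305,270) and (478,285) in the crop, sit either side of the bar at about (397,350), so I'll go down.

{"op": "arm_command", "data": {
  "slide": [
    [0.05,-0.05,0.8],
    [0,0,0.8],
    [0,0,0.8],
    [0,0,0.3],
    [0,0,0]
  ],
  "rotation": [
    [0,0,0.1],
    [0,0,0],
    [0,0,0],
    [0,0,0],
    [0,0,0]
  ]
}}

```text
clock: 3.25
ee_pos: [0.5551, -0.0688, 0.0845]
ee_rot: [[-0.812, 0.584, 0.01], [0.584, 0.812, 0.002], [-0.007, 0.008, -1.0]]
wrist_force: [0.2, 0.5, -0.1]
grip_width: 0.0913
```

```bash
python3 go.py .550 -.0695 .078 2.51
```

```text
3.25 [-0.146  0.423  1.811  0.004  0.897 -1.096] [ 0.5551 -0.0688  0.0845] [[-0.812, 0.584, 0.01], [0.584, 0.812, 0.002], [-0.007, 0.008, -1.0]] [ 0.2  0.5 -0.1] 0.09128439157773208
slide [ 0.12 -0.12  0.21] rot [0.07 0.07 0.08]
```

{"op": "arm_command", "data": {
  "slide": [
    [0.12,-0.1,0.2],
    [0.05,-0.03,0.05]
  ],
  "rotation": [
    [0.07,0.07,0.08],
    [0,0,0]
  ]
}}

```text
clock: 3.45
ee_pos: [0.55, -0.069, 0.0789]
ee_rot: [[-0.807, 0.591, 0.004], [0.591, 0.807, -0.001], [-0.003, 0.002, -1.0]]
wrist_force: [-0.7, 0.1, 0.4]
grip_width: 0.0911
```

```bash
python3 go.py .550 -.0695 .078 2.51; python3 -c "
from h import *
snap('scene','scene3')
a=cv2.imread('pics/scene3.png')[150:270,155:305]
cv2.imwrite('pics/scene3c.png',cv2.resize(a,None,fx=5,fy=5,interpolation=cv2.INTER_CUBIC))
"
```

```text
3.45 [-0.146  0.426  1.825 -0.     0.887 -1.085] [ 0.55   -0.069   0.0789] [[-0.807, 0.591, 0.004], [0.591, 0.807, -0.001], [-0.003, 0.002, -1.0]] [-0.7  0.1  0.4] 0.09109503649591126
slide [-0.01 -0.01  0.03] rot [ 0.02  0.03 -0.  ]
```

View pics/scene3c.png

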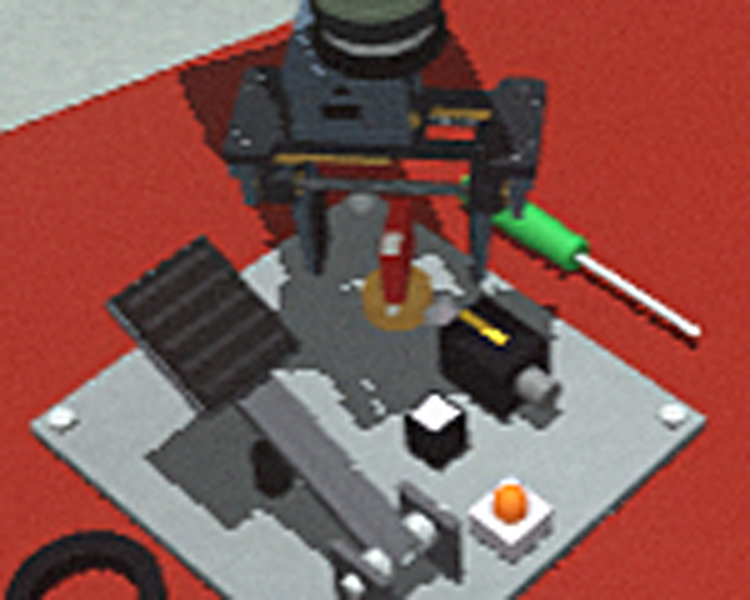

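The bar, at (395,240), is centred between the fingers at (313,260) and (480,270). I'll close on it with a modest grip first, in case the cam's axis is slightly off.

{"op": "arm_command", "data": {
  "slide": [
    [0,0,0],
    [0,0,0],
    [0,0,0],
    [0,0,0],
    [0,0,0]
  ],
  "rotation": [
    [0,0,0],
    [0,0,0],
    [0,0,0],
    [0,0,0],
    [0,0,0]
  ],
  "fingers": 1,
  "squeeze": 30
}}

```text
clock: 4.0
ee_pos: [0.5513, -0.0692, 0.0813]
ee_rot: [[-0.807, 0.59, 0.009], [0.59, 0.807, -0.001], [-0.008, 0.004, -1.0]]
wrist_force: [0.5, -0.2, -0.1]
grip_width: 0.0537
```

{"op": "arm_command", "data": {
  "slide": [
    [0,0,0],
    [0,0,0],
    [0,0,0]
  ],
  "rotation": [
    [0,0,0],
    [0,0,0],
    [0,0,0]
  ]
}}

```text
clock: 4.3
ee_pos: [0.5514, -0.0693, 0.0813]
ee_rot: [[-0.807, 0.59, 0.009], [0.59, 0.807, -0.001], [-0.008, 0.004, -1.0]]
wrist_force: [0.3, 0.8, -0.3]
grip_width: 0.03
```

```bash
python3 go.py .550 -.0695 .078 3.411
```

```text
4.3 [-0.146  0.423  1.822  0.     0.888 -1.085] [ 0.5514 -0.0693  0.0813] [[-0.807, 0.59, 0.009], [0.59, 0.807, -0.001], [-0.008, 0.004, -1.0]] [ 0.3  0.8 -0.3] 0.03002159855928049
slide [ 0.03 -0.03  0.11] rot [ 0.    0.09 -8.6 ]
```

{"op": "arm_command", "data": {
  "slide": [
    [0,0,0.1],
    [0,0,0],
    [0,0,0],
    [0,0,0],
    [0,0,0]
  ],
  "rotation": [
    [0,0.09,0],
    [0,0,0],
    [0,0,0],
    [0,0,0],
    [0,0,0]
  ]
}}

```text
clock: 4.8
ee_pos: [0.5506, -0.0705, 0.0779]
ee_rot: [[-0.808, 0.589, -0.002], [0.589, 0.808, 0.003], [0.003, 0.001, -1.0]]
wrist_force: [-0.4, -0.4, 0.6]
grip_width: 0.0135
```

```bash
python3 go.py .551 -.0695 .078 3.411
```

```text
4.8 [-0.149  0.431  1.819  0.003  0.894 -1.092] [ 0.5506 -0.0705  0.0779] [[-0.808, 0.589, -0.002], [0.589, 0.808, 0.003], [0.003, 0.001, -1.0]] [-0.4 -0.4  0.6] 0.013457479258812024
slide [ 0.01  0.03 -0.  ] rot [ 0.02 -0.02 -8.59]
```

Gripped at 13.5 mm with almost no side force. Turning anticlockwise, which is negative about the tool's z.

{"op": "arm_command", "data": {
  "slide": [
    [0,0,0],
    [0,0,0],
    [0,0,0],
    [0,0,0],
    [0,0,0]
  ],
  "rotation": [
    [0,0,-0.6],
    [0,0,-0.6],
    [0,0,-0.6],
    [0,0,-0.6],
    [0,0,-0.6]
  ]
}}

```text
clock: 5.3
ee_pos: [0.5508, -0.07, 0.0779]
ee_rot: [[-0.954, 0.301, -0.001], [0.301, 0.954, 0.003], [0.002, 0.003, -1.0]]
wrist_force: [-0.5, -0.0, 0.1]
grip_width: 0.0135
```

```bash
python3 go.py .551 -.0695 .078 3.411
```

```text
5.3 [-0.149  0.431  1.819  0.004  0.893 -1.416] [ 0.5508 -0.07    0.0779] [[-0.954, 0.301, -0.001], [0.301, 0.954, 0.003], [0.002, 0.003, -1.0]] [-0.5 -0.   0.1] 0.013484535322169769
slide [-0.    0.02 -0.  ] rot [ 0.03 -0.01 -5.5 ]
```

{"op": "arm_command", "data": {
  "slide": [
    [0,0,0],
    [0,0,0],
    [0,0,0],
    [0,0,0],
    [0,0,0]
  ],
  "rotation": [
    [0,0,-0.6],
    [0,0,-0.6],
    [0,0,-0.6],
    [0,0,-0.6],
    [0,0,-0.6]
  ]
}}

```text
clock: 5.8
ee_pos: [0.5509, -0.0694, 0.0779]
ee_rot: [[-1.0, -0.019, -0.001], [-0.019, 1.0, 0.004], [0.001, 0.004, -1.0]]
wrist_force: [-0.4, 0.3, 1.2]
grip_width: 0.014
```

{"op": "arm_command", "data": {
  "slide": [
    [0,0,0],
    [0,0,0],
    [0,0,0],
    [0,0,0],
    [0,0,0]
  ],
  "rotation": [
    [0,0,-0.6],
    [0,0,-0.6],
    [0,0,-0.6],
    [0,0,-0.5],
    [0,0,0]
  ]
}}

```text
clock: 6.3
ee_pos: [0.5508, -0.069, 0.0779]
ee_rot: [[-0.964, -0.266, -0.002], [-0.266, 0.964, 0.004], [0.0, 0.004, -1.0]]
wrist_force: [-0.5, 0.0, 0.6]
grip_width: 0.014
```

```bash
python3 go.py .551 -.0695 .078 3.411; python3 -c "
from h import *
snap('scene','scene4');snap('top','top4');st()
a=cv2.imread('pics/scene4.png')[150:270,155:305]
cv2.imwrite('pics/scene4c.png',cv2.resize(a,None,fx=5,fy=5,interpolation=cv2.INTER_CUBIC))
"
```

```text
6.3 [-0.147  0.431  1.819  0.005  0.894 -1.99 ] [ 0.5508 -0.069   0.0779] [[-0.964, -0.266, -0.002], [-0.266, 0.964, 0.004], [0.0, 0.004, -1.0]] [-0.5  0.   0.6] 0.013968054863612795
slide [-0.   -0.02 -0.  ] rot [ 0.04 -0.   -0.  ]
6.4 [-0.147  0.431  1.819  0.005  0.894 -1.989] [ 0.5508 -0.0689  0.0779] [[-0.964, -0.265, -0.002], [-0.265, 0.964, 0.004], [0.001, 0.004, -1.0]] [ 0.2 -0.4  0.5] 0.013896880360326559
```

View pics/scene4c.png

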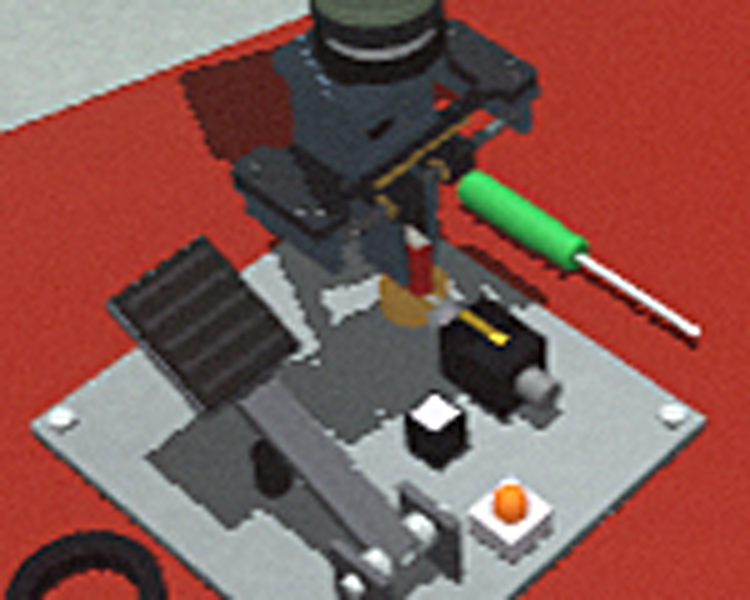

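{"op": "arm_command", "data": {
  "slide": [
    [0,0,0],
    [0,0,0],
    [0,0,0],
    [0,0,0],
    [0,0,0]
  ],
  "rotation": [
    [0,0,0],
    [0,0,0],
    [0,0,0],
    [0,0,0],
    [0,0,0]
  ],
  "fingers": 0.2
}}

```text
clock: 6.9
ee_pos: [0.5511, -0.0684, 0.0777]
ee_rot: [[-0.965, -0.262, -0.001], [-0.262, 0.965, 0.005], [-0.001, 0.005, -1.0]]
wrist_force: [-0.3, 0.5, -0.3]
grip_width: 0.0511
```

{"op": "arm_command", "data": {
  "slide": [
    [0,0,-0.5],
    [0,0,-1],
    [0,0,-1],
    [0,0,-1],
    [0,0,-1]
  ],
  "rotation": [
    [0,0,0],
    [0,0,0],
    [0,0,0],
    [0,0,0],
    [0,0,0]
  ]
}}

```text
clock: 7.4
ee_pos: [0.5482, -0.0687, 0.2119]
ee_rot: [[-0.965, -0.261, -0.014], [-0.261, 0.965, 0.008], [0.011, 0.011, -1.0]]
wrist_force: [0.6, -0.3, 0.6]
grip_width: 0.0729
```

```bash
python3 go.py .572 -.214 .2 3.411; python3 -c "
from h import *
snap('scene','scene5');snap('top','top5');st()
a=cv2.imread('pics/scene5.png')[180:280,195:295]
cv2.imwrite('pics/scene5c.png',cv2.resize(a,None,fx=6,fy=6,interpolation=cv2.INTER_CUBIC))
a=cv2.imread('pics/top5.png')[140:245,230:350]
cv2.imwrite('pics/top5c.png',cv2.resize(a,None,fx=5.5,fy=5.5,interpolation=cv2.INTER_CUBIC))
"
```

```text
7.4 [-0.149  0.304  1.637  0.006  1.215 -1.986] [ 0.5482 -0.0687  0.2119] [[-0.965, -0.261, -0.014], [-0.261, 0.965, 0.008], [0.011, 0.011, -1.0]] [ 0.6 -0.3  0.6] 0.07293974286420615
slide [ 0.5  -4.89  0.35] rot [ 0.1  -0.11 -0.05]
7.5 [-0.149  0.301  1.632  0.006  1.213 -1.986] [ 0.5509 -0.0691  0.2153] [[-0.965, -0.261, -0.004], [-0.261, 0.965, 0.006], [0.002, 0.007, -1.0]] [ 0.8 -0.4  0.4] 0.07336420887626711
```

View pics/scene5c.png

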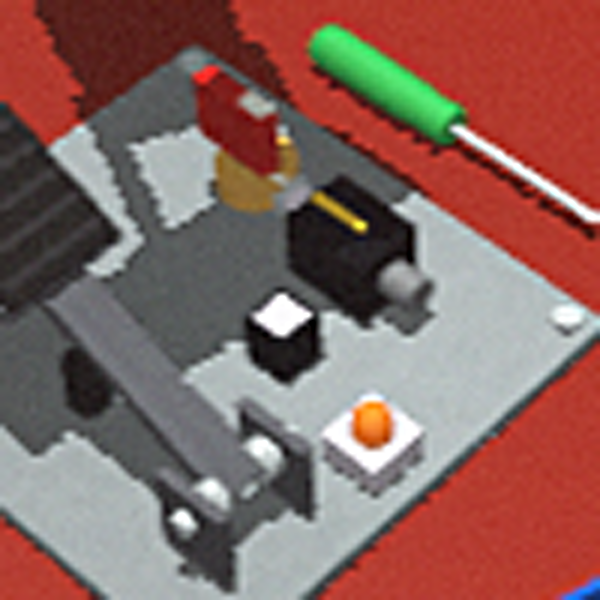

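View pics/top5c.png

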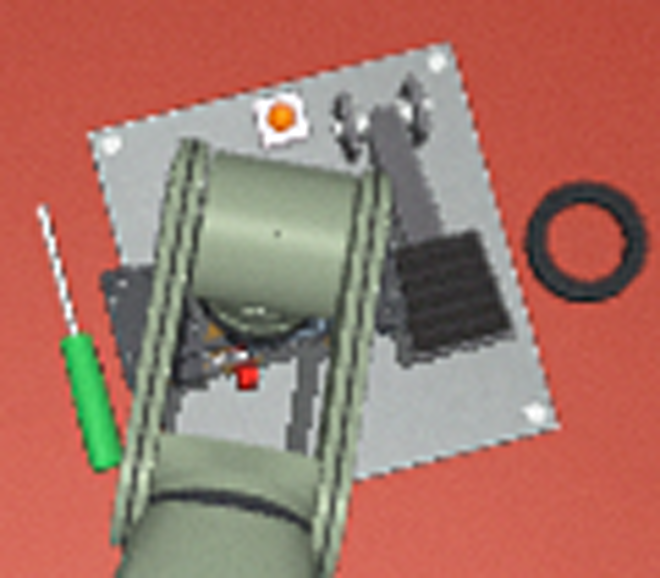

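{"op": "arm_command", "data": {
  "slide": [
    [0,-1,0],
    [0,-1,0],
    [0.2,-1,0],
    [0.2,-1,0],
    [0,-0.6,0]
  ],
  "rotation": [
    [0,0,0],
    [0,0,0],
    [0,0,0],
    [0,0,0],
    [0,0,0]
  ],
  "fingers": 1
}}

```text
clock: 8.0
ee_pos: [0.5752, -0.2066, 0.2125]
ee_rot: [[-0.964, -0.266, -0.006], [-0.266, 0.964, 0.008], [0.003, 0.01, -1.0]]
wrist_force: [1.0, 0.5, -0.6]
grip_width: 0.0361
```

```bash
python3 go.py .5785 -.2125 .17 3.411; python3 -c "
from h import *
snap('scene','scene6');snap('top','top6');st()
a=cv2.imread('pics/scene6.png')[150:270,155:305]
cv2.imwrite('pics/scene6c.png',cv2.resize(a,None,fx=5,fy=5,interpolation=cv2.INTER_CUBIC))
a=cv2.imread('pics/top6.png')[165:225,250:310]
cv2.imwrite('pics/top6c.png',cv2.resize(a,None,fx=9,fy=9,interpolation=cv2.INTER_CUBIC))
"
```

```text
8.0 [-0.367  0.392  1.501  0.006  1.257 -2.209] [ 0.5752 -0.2066  0.2125] [[-0.964, -0.266, -0.006], [-0.266, 0.964, 0.008], [0.003, 0.01, -1.0]] [ 1.   0.5 -0.6] 0.036056011429419284
slide [-0.06 -0.23  1.41] rot [ 0.09 -0.03 -0.  ]
8.1 [-0.367  0.393  1.5    0.007  1.256 -2.207] [ 0.5759 -0.2066  0.2123] [[-0.964, -0.265, -0.005], [-0.265, 0.964, 0.009], [0.003, 0.01, -1.0]] [-0.7 -0.5  0.5] 0.027871625749963935
```

View pics/scene6c.png

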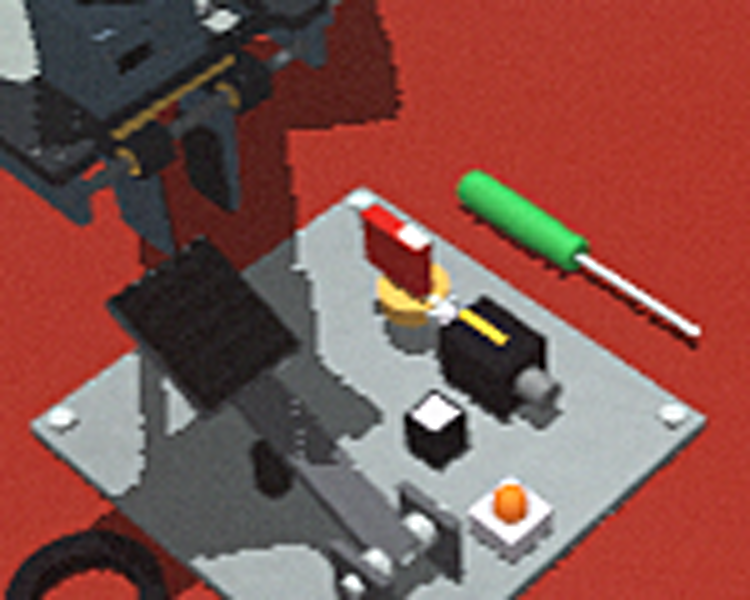

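View pics/top6c.png

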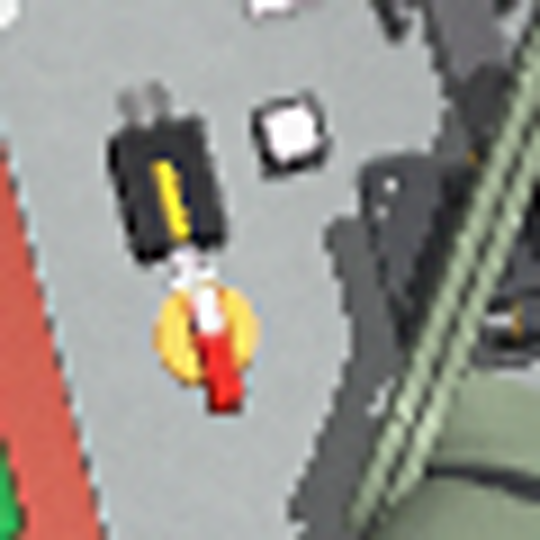

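In the top crop the bar runs (200,292)→(227,405) and the yellow line (162,163)→(182,238), so they are parallel within about 0.03 rad. The cam is set. Next is the pedal.

{"op": "arm_command", "data": {
  "slide": [
    [-0.05,-0.2,0.6],
    [0,0,0.5],
    [0,0,0.1],
    [0,0,0],
    [0,0,0]
  ],
  "rotation": [
    [0.1,0,0],
    [0,0,0],
    [0,0,0],
    [0,0,0],
    [0,0,0]
  ]
}}

```text
clock: 8.6
ee_pos: [0.579, -0.2077, 0.1747]
ee_rot: [[-0.964, -0.266, -0.003], [-0.266, 0.964, 0.002], [0.003, 0.003, -1.0]]
wrist_force: [1.2, -1.0, -0.4]
grip_width: 0.0006
```

```bash
python3 go.py .5785 -.2125 .089 3.411
```

```text
8.6 [-3.640e-01  4.220e-01  1.551e+00  1.000e-03  1.172e+00 -2.204e+00] [ 0.579  -0.2077  0.1747] [[-0.964, -0.266, -0.003], [-0.266, 0.964, 0.002], [0.003, 0.003, -1.0]] [ 1.2 -1.  -0.4] 0.0005757899915566167
slide [ 0.05 -0.16  2.86] rot [ 0.03 -0.03 -0.  ]
```

{"op": "arm_command", "data": {
  "slide": [
    [0.05,-0.15,0.5],
    [0,0,0.4],
    [0,0,0.4],
    [0,0,0.4],
    [0,0,0.4]
  ],
  "rotation": [
    [0,0,0],
    [0,0,0],
    [0,0,0],
    [0,0,0],
    [0,0,0]
  ]
}}

```text
clock: 9.1
ee_pos: [0.5816, -0.2128, 0.1189]
ee_rot: [[-0.963, -0.268, 0.007], [-0.268, 0.963, -0.004], [-0.006, -0.006, -1.0]]
wrist_force: [-4.0, -0.8, 9.8]
grip_width: -0.0
```

```bash
python3 go.py .5785 -.2125 .089 3.411
```

```text
9.1 [-3.690e-01  4.700e-01  1.624e+00 -2.000e-03  1.039e+00 -2.210e+00] [ 0.5816 -0.2128  0.1189] [[-0.963, -0.268, 0.007], [-0.268, 0.963, -0.004], [-0.006, -0.006, -1.0]] [-4.  -0.8  9.8] -4.5259154249943244e-05
slide [0.1  0.04 0.99] rot [-0.06  0.06  0.02]
```

{"op": "arm_command", "data": {
  "slide": [
    [0.08,0.03,0.3],
    [0,0,0.3],
    [0,0,0.2],
    [0,0,0.1]
  ],
  "rotation": [
    [0,0.05,0],
    [0,0,0],
    [0,0,0],
    [0,0,0]
  ]
}}

```text
clock: 9.5
ee_pos: [0.5772, -0.2141, 0.098]
ee_rot: [[-0.963, -0.27, 0.001], [-0.27, 0.963, -0.011], [0.002, -0.011, -1.0]]
wrist_force: [-2.6, 0.6, 11.1]
grip_width: 0.0007
```

```bash
python3 go.py .5785 -.2125 .089 3.411
```

```text
9.5 [-0.369  0.487  1.655 -0.012  0.995 -2.206] [ 0.5772 -0.2141  0.098 ] [[-0.963, -0.27, 0.001], [-0.27, 0.963, -0.011], [0.002, -0.011, -1.0]] [-2.6  0.6 11.1] 0.0006613470638870116
slide [-0.06  0.04  0.3 ] rot [-0.11 -0.02  0.04]
```

{"op": "arm_command", "data": {
  "slide": [
    [-0.05,0,0.2],
    [0,0,0.2],
    [0,0,0.15]
  ],
  "rotation": [
    [-0.1,0,0],
    [0,0,0],
    [0,0,0]
  ]
}}

```text
clock: 9.8
ee_pos: [0.5763, -0.2145, 0.0888]
ee_rot: [[-0.962, -0.272, -0.005], [-0.272, 0.962, -0.005], [0.006, -0.003, -1.0]]
wrist_force: [-6.2, 3.7, 26.4]
grip_width: 0.0002
```

{"op": "arm_command", "data": {
  "slide": [
    [0,0,0.2],
    [0,0,0.15]
  ],
  "rotation": [
    [0,0,0],
    [0,0,0]
  ]
}}

```text
clock: 10.0
ee_pos: [0.5763, -0.2145, 0.089]
ee_rot: [[-0.962, -0.272, -0.001], [-0.272, 0.962, -0.007], [0.003, -0.006, -1.0]]
wrist_force: [-6.6, 2.7, 21.5]
grip_width: 0.0007
```

The TCP stalls at z = 0.089 as predicted and the force jumps to 21–26 N, so the pedal is on its stop. Holding.

{"op": "arm_command", "data": {
  "slide": [
    [0,0,0.15],
    [0,0,0.15],
    [0,0,0.15],
    [0,0,0.15],
    [0,0,0.15]
  ],
  "rotation": [
    [0,0,0],
    [0,0,0],
    [0,0,0],
    [0,0,0],
    [0,0,0]
  ]
}}

```text
clock: 10.5
ee_pos: [0.5762, -0.2143, 0.089]
ee_rot: [[-0.962, -0.273, 0.007], [-0.273, 0.962, -0.013], [-0.003, -0.014, -1.0]]
wrist_force: [-7.3, 0.6, 22.3]
grip_width: 0.0004
```

```bash
python3 -c "
from h import *
snap('scene','scene7');st()
a=cv2.imread('pics/scene7.png')[170:290,155:305]
cv2.imwrite('pics/scene7c.png',cv2.resize(a,None,fx=5,fy=5,interpolation=cv2.INTER_CUBIC))
"
```

```text
10.55 [-0.37   0.492  1.673 -0.011  0.965 -2.211] [ 0.5762 -0.2143  0.0891] [[-0.962, -0.273, 0.007], [-0.273, 0.962, -0.013], [-0.004, -0.015, -1.0]] [-6.7  2.5 22.9] 0.0003408399799885344
```

View pics/scene7c.png

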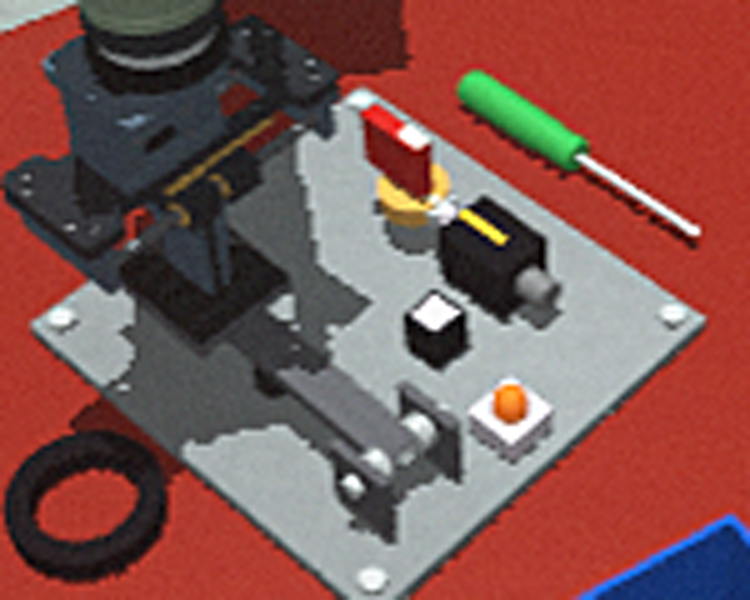

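The pad, at about (205,290), lies almost level on the stop and the bar is still in line with the yellow line. I'll hold another second, then lift.

{"op": "arm_command", "data": {
  "slide": [
    [0,0,0.15],
    [0,0,0.15],
    [0,0,0.15],
    [0,0,0.15],
    [0,0,0.15]
  ],
  "rotation": [
    [0,0,0],
    [0,0,0],
    [0,0,0],
    [0,0,0],
    [0,0,0]
  ]
}}

```text
clock: 11.05
ee_pos: [0.576, -0.2142, 0.0891]
ee_rot: [[-0.962, -0.274, 0.016], [-0.274, 0.961, -0.019], [-0.01, -0.022, -1.0]]
wrist_force: [-8.2, 2.3, 23.1]
grip_width: 0.0007
```

{"op": "arm_command", "data": {
  "slide": [
    [0,0,0.15],
    [0,0,0.15],
    [0,0,0.15],
    [0,0,0.15],
    [0,0,0.15]
  ],
  "rotation": [
    [0,0,0],
    [0,0,0],
    [0,0,0],
    [0,0,0],
    [0,0,0]
  ]
}}

```text
clock: 11.55
ee_pos: [0.5759, -0.2141, 0.0892]
ee_rot: [[-0.961, -0.275, 0.024], [-0.275, 0.961, -0.024], [-0.016, -0.03, -0.999]]
wrist_force: [-7.9, 1.6, 24.2]
grip_width: 0.0006
```

{"op": "arm_command", "data": {
  "slide": [
    [0,0,-0.3],
    [0,0,-0.3],
    [0,0,-0.3],
    [0,0,-0.3],
    [0,0,-0.3]
  ],
  "rotation": [
    [0,0,0],
    [0,0,0],
    [0,0,0],
    [0,0,0],
    [0,0,0]
  ]
}}

```text
clock: 12.05
ee_pos: [0.588, -0.2108, 0.1476]
ee_rot: [[-0.961, -0.271, 0.062], [-0.273, 0.962, -0.027], [-0.052, -0.043, -0.998]]
wrist_force: [2.7, 0.4, 1.4]
grip_width: 0.0006
```

{"op": "arm_command", "data": {
  "slide": [
    [0,0,-0.4],
    [0,0,-0.5],
    [0,0,-0.6],
    [0,0,-0.8],
    [0,0,-1]
  ],
  "rotation": [
    [0,0,0],
    [0,0,0],
    [0,0,0],
    [0,0,0],
    [0,0,0]
  ]
}}

```text
clock: 12.55
ee_pos: [0.5746, -0.2068, 0.2445]
ee_rot: [[-0.961, -0.272, 0.039], [-0.273, 0.962, -0.023], [-0.031, -0.032, -0.999]]
wrist_force: [0.6, -0.2, 0.2]
grip_width: 0.0005
```

{"op": "arm_command", "data": {
  "slide": [
    [0.5,0,-0.6],
    [1,0,-0.3],
    [1,0,0],
    [1,0,0],
    [0,0,0]
  ],
  "rotation": [
    [0,0,0],
    [0,0,0],
    [0,0,0],
    [0,0,0],
    [0,0,0]
  ]
}}

```text
clock: 13.05
ee_pos: [0.4643, -0.2354, 0.2711]
ee_rot: [[-0.961, -0.274, 0.028], [-0.274, 0.961, -0.023], [-0.02, -0.03, -0.999]]
wrist_force: [0.5, 0.8, 1.1]
grip_width: 0.0002
```

{"op": "arm_command", "data": {
  "slide": [
    [0,0,0],
    [0,0,0],
    [0,0,0],
    [0,0,0],
    [0,0,0]
  ],
  "rotation": [
    [0,0,0],
    [0,0,0],
    [0,0,0],
    [0,0,0],
    [0,0,0]
  ]
}}

```text
clock: 13.55
ee_pos: [0.4644, -0.2347, 0.2697]
ee_rot: [[-0.961, -0.275, 0.023], [-0.275, 0.961, -0.021], [-0.016, -0.026, -1.0]]
wrist_force: [-0.0, 0.1, 0.6]
grip_width: 0.0005
```

```bash
python3 -c "
from h import *
snap('scene','scene8');snap('top','top8');st()
a=cv2.imread('pics/scene8.png')[150:290,155:305]
b=cv2.imread('pics/top8.png')[145:245,230:350]
cv2.imwrite('pics/scene8c.png',cv2.resize(a,None,fx=4.2,fy=4.2,interpolation=cv2.INTER_CUBIC))
cv2.imwrite('pics/top8c.png',cv2.resize(b,None,fx=5.5,fy=5.5,interpolation=cv2.INTER_CUBIC))
"
```

```text
13.65 [-0.485  0.195  1.639 -0.008  1.278 -2.332] [ 0.4643 -0.2347  0.2697] [[-0.961, -0.274, 0.023], [-0.275, 0.961, -0.021], [-0.016, -0.026, -1.0]] [-0.1 -0.   0.1] 0.0006294045341076406
```

View pics/scene8c.png

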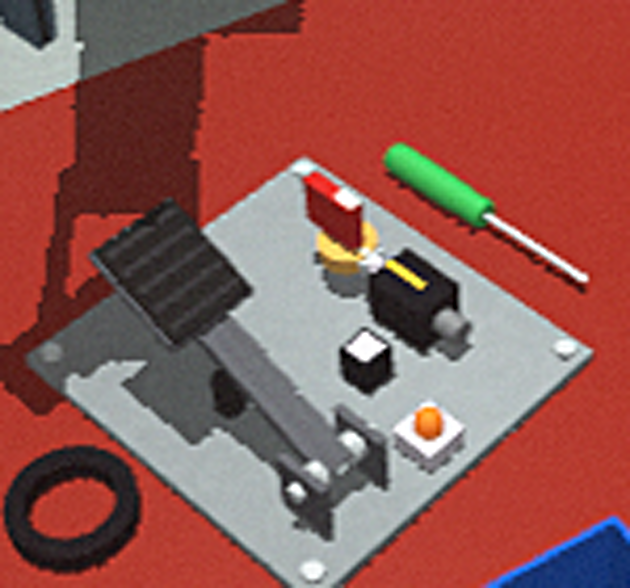

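View pics/top8c.png

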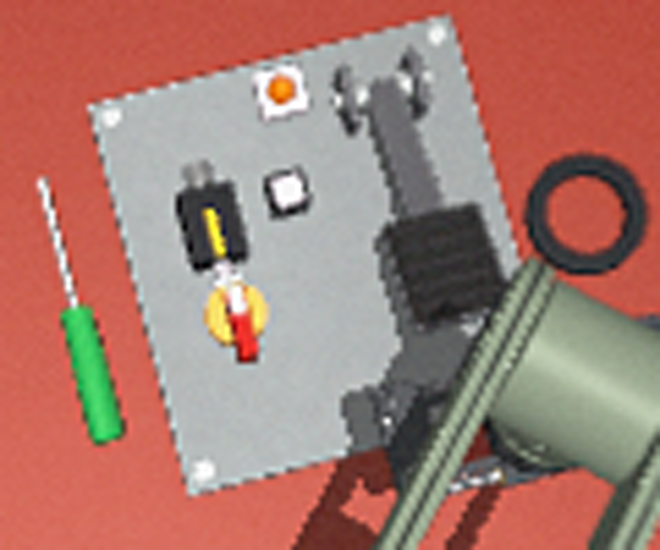

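The pedal is back up: the pad, at (172,275) in the scene crop, has the same outline as at the start. The bar, (235,290)→(246,358) in the top crop, is in line with the yellow line. The relay, screwdriver and tape are where they were, and the robot is clear.

```bash
python3 -c "
from cell import *
print(hand_in())"
```

```text
the job is handed in; nothing more can be done
None
```

The cam is set facing the plunger, and the pedal has been pressed onto its stop, held there and let spring back. I handed the job in at about 13.7 s, and no verdict was reported.

- **Cam:** I gripped the red bar, turned it about 0.9 rad anticlockwise and let go. After the pedal press, the last top picture still shows the white stripe in line with the yellow line. Measured before the press, the two were parallel within about 0.03 rad. I could not read the plunger's travel directly.
- **Pedal:** I pressed the pad with the closed fingertips until it stalled at the expected height, then held it there for about 1.7 s at 21–26 N. In the last pictures the pad is back in its starting position.
- **Other things:** The relay, screwdriver and tape look unmoved in the last pictures. I did not check the tester, mug, spray can and wrench again, but the arm only worked at the stand.
- **At hand-in:** The robot was clear of everything, with a wrist force of about 0 N. The tool had tilted about 2° during the press, which did no harm. No check failed.

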